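# Fasten the draw latch of a transit case

## Task

Fasten the case on the bench for transport: its lid is still standing off on its seal because the latch's wire loop only lies on top of the keeper. Bring the loop over and hook it under the keeper's lip, then press the lever down past centre until it lies fully flat and the lid is drawn tight, and bed it hard on its stop with a firm push of about 15 N. Never load the lever, keeper or lid with more than 25 N, and leave the other things on the bench where they are.

Things in the scene. Friction and masses are not known exactly. Their poses are not given: they have to be found in the camera images.
- case: Transit case, grey panels, aluminium edges, heavy, fixed, standing on its hinge edge on soft feet (0 to 3 mm higher or lower each time): 140 mm thick (x), 300 long (y), top face 190 above its origin at the centre of the underside. +x runs from the body half (x -70 to 22) over the seam to the lid half (22 to 70). One draw latch on the top face at y = 0: lever on the body half, keeper on the lid half.
- pivot (a point): Pin on which the lever turns, along the case's y: 14 mm above the top face, at x = 3, y = 0 mm in the case's frame. Axes as the case's.
- lever (a joint): Lever angle about the pivot, rad. 0: flat along the case's -x, hard on a rigid stop. 1.57: upright. 2.4: leaning over the keeper, end stop. The pivot is stiff (0.12 N m): the lever stays where it is left and does not snap down by itself. Loop hooked, it takes 10 to 12 N at lever_tip to push it down, most at 1.0 to 0.6 rad, then a few N, then it is on its stop.
- lever_tip (a point): Where to press: middle of the outer face, 42 mm from the pivot. x runs along the lever from tip to pivot, z is that face's outward normal (up when flat). The lever (lever_c0) is a steel plate 26 mm wide, 4 thick, reaching 48 mm from the pivot; flat, its upper face is 18 mm above the top face of the case. 12 N or more beds it on its stop; never over 25 N.
- loop (a joint): Angle of the loop about its pin in the lever, rad, relative to the lever; 0 when lever and loop are both flat. Lever angle minus this angle = how far the loop's free end dips below level. It hinges freely.
- loop_pin (a point): Pin of the loop in the lever, 15 mm from the pivot, on the line from the pivot to the lever's end (1.6 mm below it when flat). It swings with the lever: throwing the lever over towards the keeper carries the loop forward.
- loop_bar (a point): Centre of the cross-bar at the loop's free end. The loop is a stiff U of 6 mm dark steel wire, 44 mm wide outside, 32 inside (along the case's y), straight legs 47 mm from pin to bar. At the start the bar lies on top of the keeper. Pulling the loop drags the stiff lever round (5 to 9 N).
- keeper (a point): Centre of the bar when drawn tight, 11 mm above the lid's top face; axes as the lid's, x away from the lever. Steel hook 24 mm wide, open to +x: stem face 2 mm on the -x side (the bar first meets it 1 mm out to +x); lip above, underside +5.5 mm, top +9 mm, reaching 5 mm to +x; floor 4 mm below, running 16 mm to +x. The bar goes down outside the lip, then back under it to the stem.
- lid (a joint): Angle of the lid half about its hinge at the foot of the seam, rad (keeper 191 mm above it). 0: shut tight. Starts near 0.024 (keeper 4.5 mm out): the rubber seal pushes it out with 18 N at the keeper, 12 N more per mm drawn in, whenever it is let go.
- mallet: Bystander: a fitter's mallet lying on its side, 296 mm long, wooden handle, one white and one black head, loose on the bench. Origin at its underside.
- sanding_block: Bystander: a cork sanding block 45 x 101 x 28 mm, loose on the bench. Origin at its underside.
- tape_measure: Bystander: a black tape measure 70 x 36 x 62 mm, loose on the bench. Origin at its underside.
- offcut: Bystander: a hardwood offcut 160 x 45 x 22 mm, loose on the bench. Origin at its underside.
- glue_bottle: Bystander: a white plastic glue bottle, 56 mm across, 150 mm tall, loose on the bench. Origin at its underside.
- screwdriver: Bystander: a black-handled screwdriver, 210 mm long, loose on the bench. Origin at its underside.

How it is judged:
By the outcome, as a careful person would: the job done as asked, in the order asked, and still so for the second after the job is handed in, with the robot touching nothing.
It also fails if it takes over 70 s, if anything falls off the work surface, if the arm or the gripper's body presses on something with over 40 N, if the wrist force passes 120 N, or if a joint passes its speed limit or range.

## Robot

A 6-joint arm with a two-finger parallel gripper is mounted at the origin on the work surface. World frame = base frame: x ahead of the robot, y to its left, z up, the work surface at z = 0. Lengths are in m, angles in degrees, forces in N, time in s.
With the tool pointing down it reaches from about 0.3 to 0.875 m from the base axis. Payload 6.4 kg.
Tool frame: the origin (TCP) lies at the very end of the fingers, on their centre line; the grasp point (between the pads) lies 19 mm behind it; z points along the fingers, y is the direction in which the jaws open and shut (so a half turn about z gives the same grasp; the last joint's range is limited). The gripper opens to 85 mm and grips with 20 to 120 N. Pads are 22 mm wide; open, the fingers measure 114 mm over their backs; the gripper's body (76 mm by 85 mm) begins 54 mm behind the grasp point. The pads swing forward as they close: fully open they stand 13 mm farther back than shut.
Start: joints at [-76.507, 10.359, 92.074, -0, 77.567, -11.82], TCP at [0.246, -0.52, 0.231] pointing down, gripper open.
Joint ranges: [-171.53, 171.53], [-51.25, 118.39], [17.06, 147.69], [-65.23, 245.23], [0, 150.52], [-178.68, 178.68]. Speed limits (degrees/s): [147.25, 147.25, 172.46, 180, 180, 180].

## Interface

Orientations are given as [roll, pitch, yaw] about the fixed x, y, z axes, in that order (R = Rz(yaw) Ry(pitch) Rx(roll)).
In Python, from station import bot, viewer gives the robot as it stands.
- The arm moves only by the shell command python3 -m crank 'ROWS'. ROWS is a JSON object of lists of equal length, an entry for each row: "travel": the shift along the tool's x, y, z in cm, a list of three; "twist": the turn, a rotation vector about the tool's x, y, z in rad, a list of three; "grip": the closure, from -1 (fully open) to 1 (shut), so that 0 is half open. In form: {"travel": [[dx, dy, dz], ...], "twist": [[ax, ay, az], ...], "grip": [grip, ...]}. A call has 1 to 8 rows; each row shifts and turns the commanded pose from where the row before left it, along the tool's axes as they then stand; what a row does not reach is not made up. A row lasts 1/8 s, in which the tool goes at most 62.5 mm and 10.7 degrees, less where a joint would pass 70% of its speed; a pose out of reach is approached as far as the arm can. A call with a gripper value outside its range is refused whole. The fingers move at their own pace and stop on an object; the grip force is fixed at half the most. Time passes only in rows, so rows that do not move let the fingers close. It gives the time, the measured TCP pose, the force and the opening at its end, in the units of the state.
- bot.get_obs(): the state, without advancing time (a new reading comes with each control period).
- viewer.get_image(name): name is "scene" or "top"; returns the picture (400x640x3 uint8, red, green, blue); there is no depth.
- viewer.camera_info(name): a dict with "K" (3x3 intrinsics, pixels), "rvec" (rotation vector, rad) and "tvec" (3), from world to camera coordinates, as OpenCV has them. Camera axes: x right, y down, z forward; pixel columns grow to the right and rows downward; lengths in m; the calibration is good to about 2 mm. A picture is of the moment at which its call begins. camera_info takes no time and is no camera call.
- bot.close_job(): hands the job in, once; it reports no verdict.
The state is a dict: "clock": time; "q": joint angles; "dq": joint speeds; "joint_torque": joint torques, N m; "tcp_pos": TCP position; "eef_rot": TCP orientation; "wrist_force": force on the tool from outside, world axes, zero at the start; "wrist_torque": the same for the moment, N m; "opening": finger opening in m.
Only numpy, scipy, OpenCV 4.12 (cv2) and the standard library are available. Lean on these libraries where they do the work, as an engineer would, in place of code of your own. Each camera call takes 0.05 s, during which the arm holds its last target.

## Working session

There is one attempt and no reset: what is moved stays moved. The work goes in short steps, Python scripts to look and compute and a shell command to move; the robot and the scene stay as the last step left them, time stands still between calls to the robot, and variables do not carry over. Pictures are saved under pics/ and viewed, and the job is handed in when it is done.

```bash
ls; mkdir -p pics; python3 - <<'E'
from station import bot, viewer
import cv2
for n in("scene","top"):
    im=viewer.get_image(n); cv2.imwrite(f"pics/{n}0.png",im[:,:,::-1])
    print(n,viewer.camera_info(n))
print(bot.get_obs())
E
```

```text
pics
scene {'K': array([[370.77926798,   0.        , 318.35636109],
       [  0.        , 370.77926798, 202.38397888],
       [  0.        ,   0.        ,   1.        ]]), 'rvec': array([ 2.32571827,  0.95540269, -0.32382427]), 'tvec': array([-0.35101637, -0.21135441,  1.3111934 ])}
top {'K': array([[464.09175479,   0.        , 329.8882459 ],
       [  0.        , 464.09175479, 204.51128168],
       [  0.        ,   0.        ,   1.        ]]), 'rvec': array([ 2.19321625, -2.2003451 ,  0.0729682 ]), 'tvec': array([-0.00491964,  0.54052358,  1.27015561])}
{'clock': 0.1, 'q': array([-7.65074930e+01,  1.03955358e+01,  9.21274306e+01,  2.08275388e-04,
        7.75678048e+01, -1.18204435e+01]), 'dq': array([ 0.03517083, -0.05938105, -0.22068648,  0.04863126, -0.06429139,
       -0.03328994]), 'joint_torque': array([ 2.35923808e-04, -4.45876980e+01, -3.52235878e+01, -3.44085147e-04,
        4.13228525e-03, -1.23991899e-06]), 'tcp_pos': array([ 0.24574126, -0.51928129,  0.23048218]), 'eef_rot': array([-1.79911195e+02, -1.87930687e-02,  2.53128909e+01]), 'wrist_force': array([0.46079949, 0.52916274, 0.43733465]), 'wrist_torque': array([-0.01846969,  0.03250871, -0.0145567 ]), 'opening': 0.08538637424935298}
```

View pics/scene0.png

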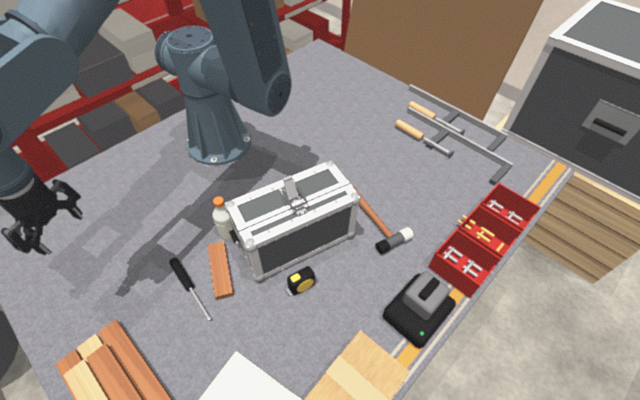

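View pics/top0.png

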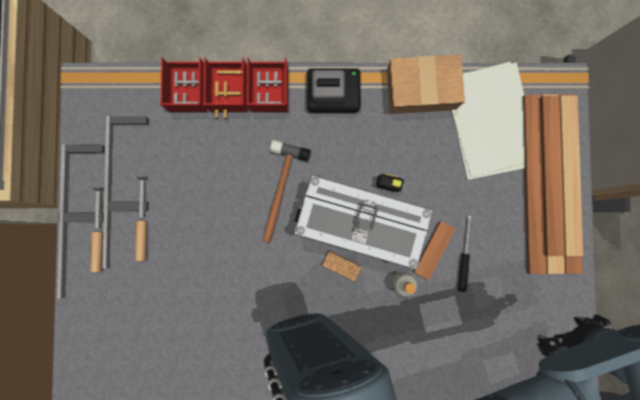

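```bash
python3 - <<'E'
import cv2
a=cv2.imread("pics/top0.png")[165:280,285:445]; cv2.imwrite("pics/top0z.png",cv2.resize(a,None,fx=5,fy=5,interpolation=cv2.INTER_CUBIC))
a=cv2.imread("pics/scene0.png")[155:285,210:370]; cv2.imwrite("pics/scene0z.png",cv2.resize(a,None,fx=4.5,fy=4.5,interpolation=cv2.INTER_CUBIC))
E
```

```text
(no output)
```

View pics/top0z.png

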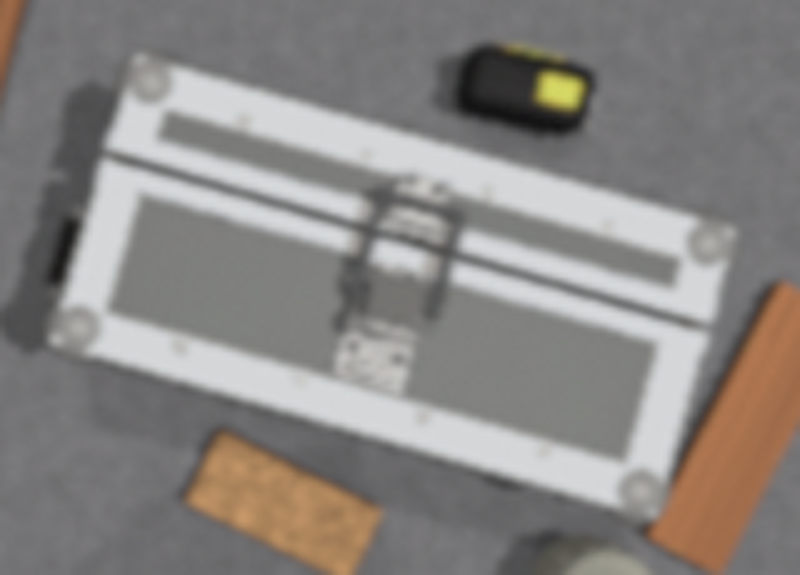

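View pics/scene0z.png

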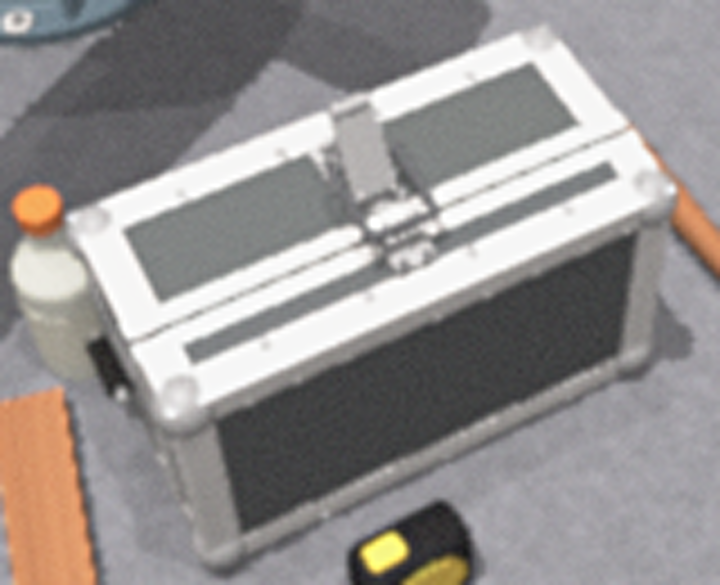

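```bash
cat > h.py <<'E'
import numpy as np,cv2
from station import bot, viewer
from scipy.optimize import least_squares
def proj(n,P):
    c=viewer.camera_info(n); return cv2.projectPoints(np.asarray(P,float).reshape(-1,1,3),c["rvec"],c["tvec"],c["K"],None)[0].reshape(-1,2)
def c2w(p,P):
    x,y,z,w=p; P=np.asarray(P,float).reshape(-1,3)/1000
    c,s=np.cos(w),np.sin(w)
    return np.c_[x+c*P[:,0]-s*P[:,1], y+s*P[:,0]+c*P[:,1], z+P[:,2]]
E
cat > fit.py <<'E'
from h import *
T=lambda a:np.array(a)/5+[285,165]
S=lambda a:np.array(a)/4.5+[210,155]
# case pts (z=190 top): body corners, lid corners (4.5mm out), seam ends
top=[((70+4.5,150,190),(135,55)),((70+4.5,-150,190),(735,232)),((-70,-150,190),(645,520)),((-70,150,190),(50,345)),((24,150,190),(105,152)),((24,-150,190),(712,327))]
sc=[((-70,-150,190),(72,215)),((-70,150,190),(545,28)),((24,-150,190),(132,340)),((24,150,190),(632,128)),((74.5,150,190),(668,185)),((74.5,-150,190),(180,415))]
def res(p):
    a=proj("top",c2w(p,[t[0] for t in top]))-[T(t[1]) for t in top]
    b=proj("scene",c2w(p,[t[0] for t in sc]))-[S(t[1]) for t in sc]
    return np.r_[a.ravel(),b.ravel()]
r=least_squares(res,[0.55,0,0,-0.2],loss="soft_l1")
print(r.x,np.degrees(r.x[3]));print(res(r.x).reshape(-1,2).round(1))
np.save("pose.npy",r.x)
E
python3 fit.py
```

```text
[ 0.48621595 -0.08395375 -0.00249551 -0.28852954] -16.531524631705413
[[-0.4 -0.3]
 [-0.6 -0.7]
 [ 1.2 -0.2]
 [-0.5 -0.6]
 [-0.3  0.3]
 [-1.6  0.5]
 [-0.8 -0.1]
 [-0.2 -0.9]
 [-0.1  0.3]
 [-1.2  0.1]
 [ 1.5  1. ]
 [-2.5  0.1]]
```

```bash
cat > ov.py <<'E'
from h import *
import sys
def lever(a,H=190):
    u=np.array([-np.cos(a),0,np.sin(a)]);n=np.array([np.sin(a),0,np.cos(a)]);P=np.array([3,0,H+14.]);y=np.array([0,1.,0])
    return np.array([P+4*n+s*13*y+d*u for d,s in((48,1),(48,-1),(8,-1),(8,1))])
def pin(a,H=190):
    u=np.array([-np.cos(a),0,np.sin(a)]);n=np.array([np.sin(a),0,np.cos(a)]);return np.array([3,0,H+14.])+15*u-1.6*n
def loop(a,dip,H=190):
    p=pin(a,H);b=p+47*np.array([np.cos(dip),0,-np.sin(dip)]);y=np.array([0,19,0]);return np.array([p+y,b+y,b-y,p-y])
def draw(src,n,crop,f,p,polys,out):
    im=cv2.imread(src); x0,x1,y0,y1=crop
    z=cv2.resize(im[y0:y1,x0:x1],None,fx=f,fy=f,interpolation=cv2.INTER_CUBIC)
    for P,col in polys:
        q=(proj(n,c2w(p,P))-[x0,y0]+.5)*f-.5
        cv2.polylines(z,[q.round().astype(int)],True,col,1,cv2.LINE_AA)
    cv2.imwrite(out,z)
box=lambda x0,x1,z,y=150:np.array([(x0,y,z),(x1,y,z),(x1,-y,z),(x0,-y,z)])
E
python3 - <<'E'
from ov import *
p=np.load("pose.npy")
pol=[(box(-70,22,190),(0,255,0)),(box(26.5,74.5,190),(0,255,0)),(box(37.5,44.5,209.7,12),(255,255,0))]
cols=[(0,0,255),(255,0,255),(255,0,0)]
for a,c in zip((1.1,1.35,1.6),cols): pol.append((lever(a),c))
b=np.arcsin((pin(1.35)[2]-212.7)/47); pol.append((loop(1.35,b),(0,255,255)))
draw("pics/top0.png","top",(340,390,185,250),9,p,pol,"pics/t1.png")
draw("pics/scene0.png","scene",(270,320,165,225),9,p,pol,"pics/s1.png")
E
```

```text
(no output)
```

View pics/t1.png

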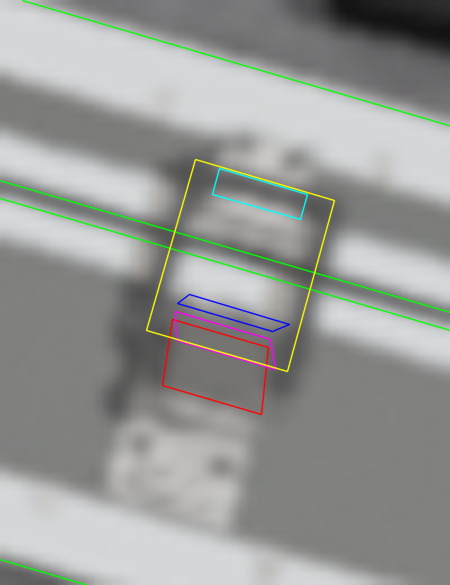

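View pics/s1.png

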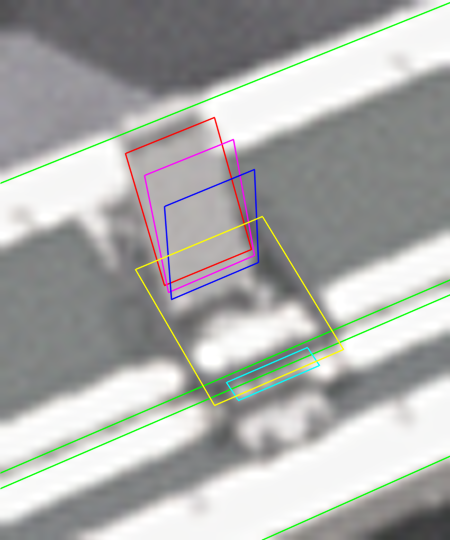

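```bash
python3 - <<'E'
from ov import *
p=np.load("pose.npy")
pol=[(box(-70,22,190),(0,255,0)),(box(26.5,74.5,190),(0,255,0)),(box(37.5,44.5,209.7,12),(255,255,0))]
for a,c in zip((.9,1.0),((0,0,255),(255,0,255))): pol.append((lever(a),c))
b=np.arcsin((pin(.95)[2]-212.7)/47); pol.append((loop(.95,b),(0,255,255)))
draw("pics/top0.png","top",(340,390,185,250),9,p,pol,"pics/t2.png")
draw("pics/scene0.png","scene",(270,320,165,225),9,p,pol,"pics/s2.png")
a,b=cv2.imread("pics/t2.png"),cv2.imread("pics/s2.png")
cv2.imwrite("pics/m2.png",np.hstack([a[:540],b]))
E
```

```text
(no output)
```

View pics/m2.png

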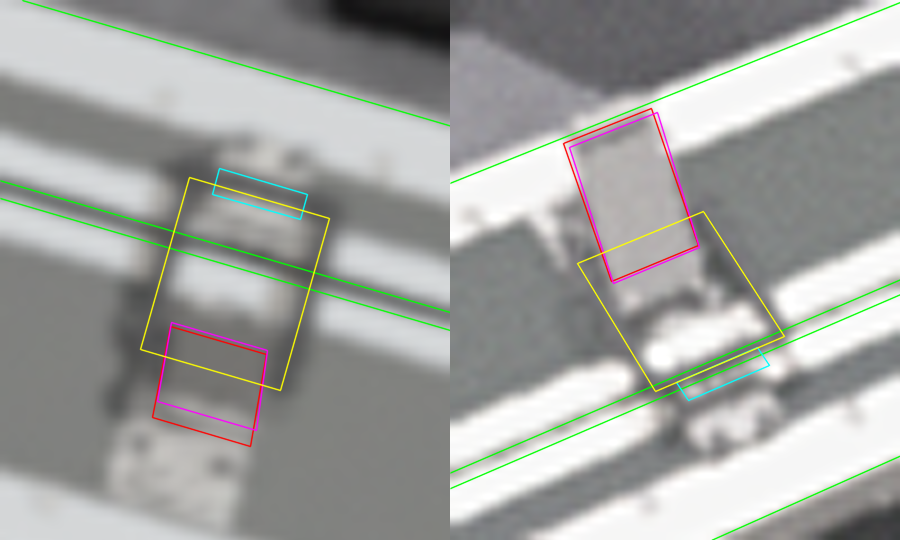

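```bash
cat > go.py <<'E'
from h import *
from scipy.spatial.transform import Rotation as R
import sys
# usage: go.py X Y Z(above top face, mm) pitch-tilt deg (tool z tilts towards case -x) ; prints needed tool shift (in the CURRENT tool axes, cm) and twist
def plan(X,Y,Z,tilt=0,show=True):
    p=np.load("pose.npy");o=bot.get_obs()
    Rc=R.from_euler("xyz",o["eef_rot"],degrees=True)
    tgt=c2w(p,[X,Y,190+Z])[0]
    Rt=R.from_euler("z",p[3])*R.from_euler("y",np.radians(tilt))*R.from_euler("x",np.pi)
    tw=(Rc.inv()*Rt).as_rotvec()
    sh=Rc.inv().apply(tgt-o["tcp_pos"])*100
    print("tgt",tgt.round(4),"shift cm (current axes)",sh.round(2),"(target axes)",(Rt.inv().apply(tgt-o["tcp_pos"])*100).round(2),"twist",tw.round(3))
def where():
    p=np.load("pose.npy");o=bot.get_obs();d=(o["tcp_pos"]-p[:3])*1000;c,s=np.cos(p[3]),np.sin(p[3])
    f=o["wrist_force"]
    print("t%.2f case xyz(z above top)"%o["clock"],np.round([c*d[0]+s*d[1],-s*d[0]+c*d[1],d[2]-190],1),"F case",np.round([c*f[0]+s*f[1],-s*f[0]+c*f[1],f[2]],1),"rot",o["eef_rot"].round(1),"op",round(o["opening"],4))
if __name__=="__main__":
    where()
    if len(sys.argv)>1: plan(*map(float,sys.argv[1:]))
E
python3 go.py -45 0 110 0
```

```text
t0.10 case xyz(z above top) [-106.7 -485.8   43. ] F case [0.3 0.6 0.4] rot [-179.9   -0.    25.3] op 0.0854
tgt [ 0.4431 -0.0711  0.2975] shift cm (current axes) [ 37.   -32.08  -6.64] (target axes) [  6.17 -48.58  -6.7 ] twist [-0.002  0.     0.73 ]
```

```bash
python3 -m crank '{"travel":[[0,0,-3.5],[0,0,-3.5],[0,0,0],[0,0,0],[0,0,0],[0,0,0]],"twist":[[0,0,0],[0,0,0.13],[0,0,0.15],[0,0,0.15],[0,0,0.15],[0,0,0.15]],"grip":[1,1,1,1,1,1]}'; python3 go.py -45 0 110 0
```

```text
clock: 0.85
tcp_pos: [0.2458, -0.5195, 0.3007]
eef_rot: [-179.9, 0.0, -16.8]
wrist_force: [-0.3, -0.8, 0.1]
opening: -0.0001
t0.85 case xyz(z above top) [-106.6 -486.   113.2] F case [-0.1 -0.8  0.1] rot [-179.9    0.   -16.8] op -0.0001
tgt [ 0.4431 -0.0711  0.2975] shift cm (current axes) [  5.93 -48.62   0.36] (target axes) [  6.16 -48.6    0.32] twist [-0.001  0.001 -0.005]
```

```bash
python3 -m crank '{"travel":[[0.8,-6,0],[0.8,-6,0],[0.8,-6,0],[0.8,-6,0],[0.8,-6,0],[0.7,-6,0],[0.7,-6,0],[0.6,-6,0]],"twist":[[0,0,0],[0,0,0],[0,0,0],[0,0,0],[0,0,0],[0,0,0],[0,0,0],[0,0,0]],"grip":[1,1,1,1,1,1,1,1]}'; python3 go.py -52 0 60 0;  python3 - <<'E'
from h import *
for n in("scene","top"):
    cv2.imwrite(f"pics/{n}1.png",viewer.get_image(n)[:,:,::-1])
a=cv2.imread("pics/scene1.png")[130:270,200:370]; b=cv2.imread("pics/top1.png")[130:270,285:445]
cv2.imwrite("pics/m3.png",cv2.resize(np.hstack([a,b]),None,fx=2.4,fy=2.4,interpolation=cv2.INTER_CUBIC))
E
```

```text
clock: 1.85
tcp_pos: [0.4401, -0.0747, 0.3012]
eef_rot: [180.0, -0.0, -16.5]
wrist_force: [1.1, -0.5, -0.9]
opening: 0.0001
t1.85 case xyz(z above top) [-46.9  -4.2 113.7] F case [ 1.2 -0.2 -0.9] rot [180.   -0.  -16.5] op 0.0001
tgt [ 0.4364 -0.0692  0.2475] shift cm (current axes) [-0.52 -0.42  5.37] (target axes) [-0.51 -0.42  5.37] twist [ 0. -0.  0.]
```

View pics/m3.png

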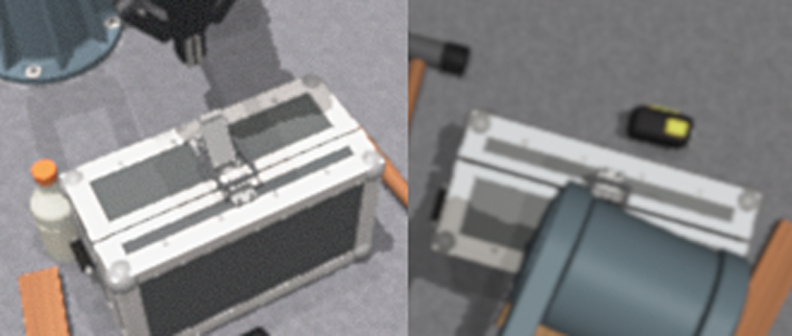

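```bash
python3 - <<'E'
from h import *
o=bot.get_obs(); q=proj("scene",[o["tcp_pos"]])[0];print(q)
a=cv2.imread("pics/scene1.png")[120:190,250:330]; z=cv2.resize(a,None,fx=7,fy=7,interpolation=cv2.INTER_CUBIC)
cv2.circle(z,tuple(((q-[250,120]+.5)*7).astype(int)),4,(0,0,255),1)
cv2.imwrite("pics/m4.png",z)
E
```

```text
[280.48464906 154.75108831]
```

View pics/m4.png

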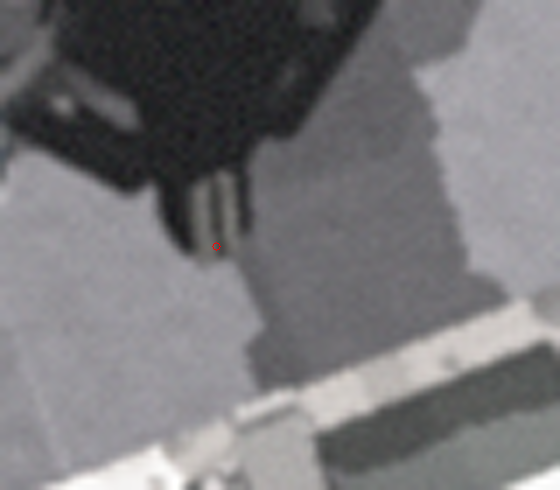

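```bash
python3 -m crank '{"travel":[[-0.5,-0.42,2],[0,0,3],[0,0,2.5],[0.5,0,0],[0.5,0,0],[0.5,0,0],[0.4,0,0],[0,0,0]],"twist":[[0,0,0],[0,0,0],[0,0,0],[0,0,0],[0,0,0],[0,0,0],[0,0,0],[0,0,0]],"grip":[1,1,1,1,1,1,1,1]}'; python3 go.py 3 0 38 0
```

```text
clock: 2.95
tcp_pos: [0.4549, -0.0768, 0.2267]
eef_rot: [180.0, -0.0, -16.5]
wrist_force: [-0.6, 0.1, -1.1]
opening: -0.0001
t2.95 case xyz(z above top) [-32.1  -2.   39.2] F case [-0.6 -0.  -1.1] rot [180.   -0.  -16.5] op -0.0001
tgt [ 0.4891 -0.0848  0.2255] shift cm (current axes) [ 3.51 -0.2   0.12] (target axes) [ 3.51 -0.2   0.12] twist [ 0.    -0.001  0.   ]
```

```bash
for i in 1; do python3 -m crank '{"travel":[[0.4,0,0],[0.4,0,0],[0,0,0]],"twist":[[0,0,0],[0,0,0],[0,0,0]],"grip":[1,1,1]}'; python3 go.py;done;  python3 - <<'E'
from h import *
cv2.imwrite("pics/s5.png",cv2.resize(viewer.get_image("scene")[130:230,250:350,::-1],None,fx=5,fy=5,interpolation=cv2.INTER_CUBIC))
E
```

```text
clock: 3.32
tcp_pos: [0.462, -0.0787, 0.2263]
eef_rot: [-180.0, 0.0, -16.5]
wrist_force: [-3.1, 1.3, 1.9]
opening: 0.0003
t3.33 case xyz(z above top) [-24.7  -1.9  38.8] F case [-3.4  0.4  1.9] rot [-180.     0.   -16.5] op 0.0003
```

View pics/s5.png

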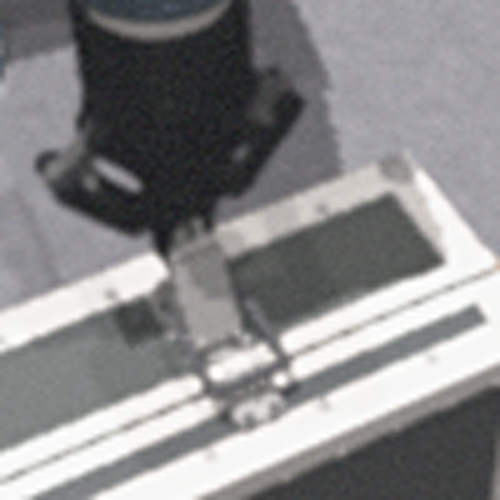

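```bash
python3 -m crank '{"travel":[[0.4,0,0],[0.4,0,0],[0,0,0]],"twist":[[0,0,0],[0,0,0],[0,0,0]],"grip":[1,1,1]}'; python3 go.py;python3 -m crank '{"travel":[[0.4,0,0],[0.4,0,0],[0,0,0]],"twist":[[0,0,0],[0,0,0],[0,0,0]],"grip":[1,1,1]}'; python3 go.py;  python3 - <<'E'
from h import *
cv2.imwrite("pics/s6.png",cv2.resize(viewer.get_image("scene")[130:230,250:350,::-1],None,fx=5,fy=5,interpolation=cv2.INTER_CUBIC))
E
```

```text
clock: 3.75
tcp_pos: [0.4704, -0.0814, 0.2263]
eef_rot: [-180.0, -0.1, -16.5]
wrist_force: [-0.6, 0.4, 1.5]
opening: 0.0001
t3.75 case xyz(z above top) [-15.9  -2.   38.8] F case [-0.7  0.2  1.5] rot [-1.80e+02 -1.00e-01 -1.65e+01] op 0.0001
clock: 4.12
tcp_pos: [0.478, -0.0837, 0.2263]
eef_rot: [180.0, -0.0, -16.5]
wrist_force: [-0.6, 0.2, 0.5]
opening: 0.0001
t4.12 case xyz(z above top) [-7.9 -2.  38.7] F case [-0.6  0.   0.5] rot [180.   -0.  -16.5] op 0.0001
```

View pics/s6.png

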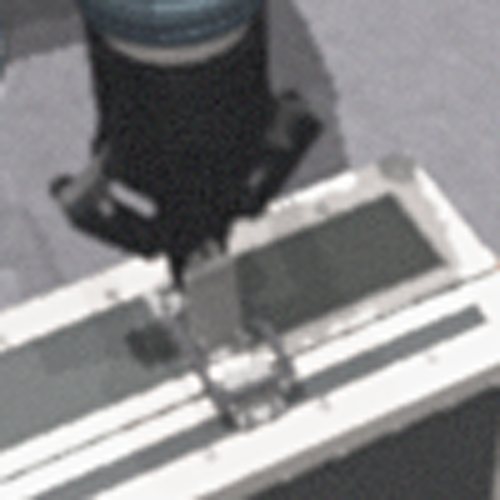

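```bash
python3 -m crank '{"travel":[[0.4,0,0],[0.4,0,0],[0,0,0]],"twist":[[0,0,0],[0,0,0],[0,0,0]],"grip":[1,1,1]}'; python3 go.py;python3 -m crank '{"travel":[[0.3,0,0],[0,0,0]],"twist":[[0,0,0],[0,0,0]],"grip":[1,1]}'; python3 go.py;  python3 - <<'E'
from h import *
cv2.imwrite("pics/s7.png",cv2.resize(viewer.get_image("scene")[150:230,260:340,::-1],None,fx=7,fy=7,interpolation=cv2.INTER_CUBIC))
E
```

```text
clock: 4.55
tcp_pos: [0.4849, -0.0856, 0.2259]
eef_rot: [-180.0, 0.1, -16.5]
wrist_force: [-3.1, 1.4, -0.6]
opening: -0.0002
t4.55 case xyz(z above top) [-0.8 -1.9 38.4] F case [-3.3  0.4 -0.6] rot [-1.80e+02  1.00e-01 -1.65e+01] op -0.0002
clock: 4.8
tcp_pos: [0.4872, -0.0863, 0.2255]
eef_rot: [-180.0, 0.1, -16.5]
wrist_force: [-4.6, 0.7, -2.2]
opening: 0.0001
t4.80 case xyz(z above top) [ 1.6 -2.  38. ] F case [-4.6 -0.7 -2.2] rot [-1.80e+02  1.00e-01 -1.65e+01] op 0.0001
```

View pics/s7.png

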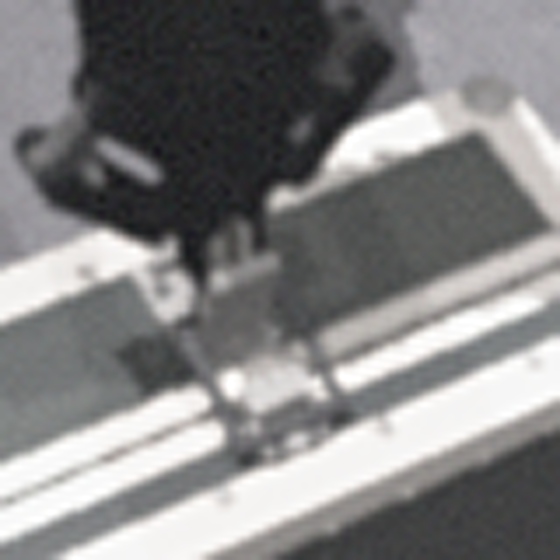

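```bash
python3 - <<'E'
from ov import *
p=np.load("pose.npy")
cv2.imwrite("pics/scene8.png",viewer.get_image("scene")[:,:,::-1]);cv2.imwrite("pics/top8.png",viewer.get_image("top")[:,:,::-1])
for a in(1.75,1.95): print(a,pin(a),)
outs=[]
for a,bz in((1.75,199.7),(1.75,212.7),(1.95,199.7)):
    d=np.arcsin((pin(a)[2]-bz)/47)
    draw("pics/scene8.png","scene",(275,325,180,225),8,p,[(lever(a),(0,0,255)),(loop(a,d),(0,255,255))],"pics/x.png"); outs.append(cv2.imread("pics/x.png"))
cv2.imwrite("pics/m8.png",cv2.resize(np.hstack(outs),(800,240)))
draw("pics/top8.png","top",(330,400,180,240),8,p,[(loop(1.75,.37),(0,255,255))],"pics/t8.png")
E
```

```text
1.75 [  4.09931332   0.         219.04498289]
1.95 [  7.06637693   0.         218.52668506]
```

View pics/m8.png

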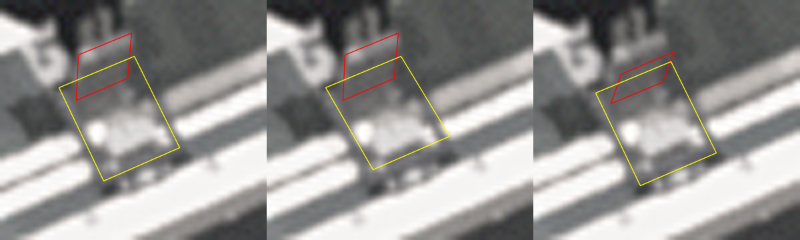

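View pics/t8.png

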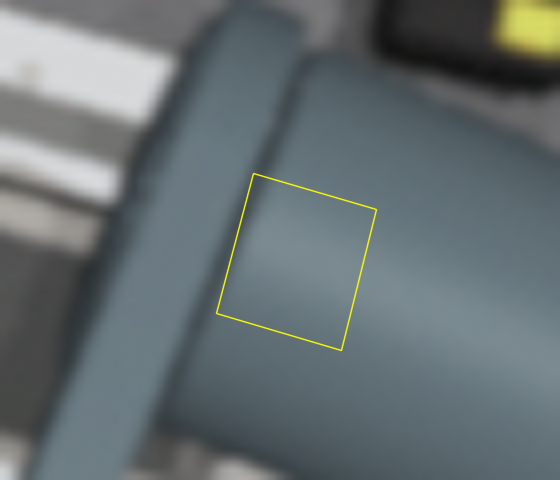

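```bash
python3 -m crank '{"travel":[[-1,0,0],[0,0,-4],[0,0,-4],[0,6,0],[0,6,0],[0,6,0]],"twist":[[0,0,0],[0,0,0],[0,0,0],[0,0,0],[0,0,0],[0,0,0]],"grip":[1,1,1,1,1,1]}'; python3 go.py;  python3 - <<'E'
from h import *
for n in("scene","top"):
    cv2.imwrite(f"pics/{n}9.png",viewer.get_image(n)[:,:,::-1])
a=cv2.imread("pics/scene9.png")[170:225,270:325]; b=cv2.imread("pics/top9.png")[185:240,340:395]
cv2.imwrite("pics/m9.png",cv2.resize(np.hstack([a,b]),None,fx=7.2,fy=7.2,interpolation=cv2.INTER_CUBIC))
E
```

```text
clock: 5.7
tcp_pos: [0.4271, -0.2581, 0.3075]
eef_rot: [179.9, -0.2, -16.5]
wrist_force: [1.8, 0.4, -0.8]
opening: -0.0004
t5.70 case xyz(z above top) [  -7.1 -183.7  120. ] F case [ 1.6  0.9 -0.8] rot [179.9  -0.2 -16.5] op -0.0004
```

View pics/m9.png

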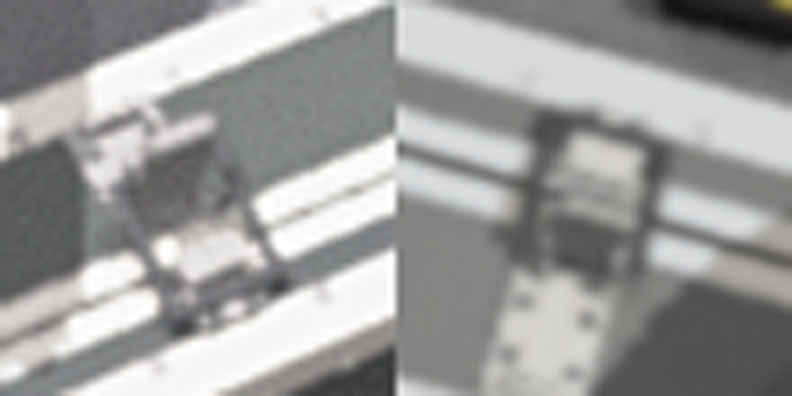

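```bash
python3 - <<'E'
from ov import *
p=np.load("pose.npy")
def tri(s,t):
    Ps=[]
    for n in("scene","top"):
        c=viewer.camera_info(n);Ps.append(c["K"]@np.c_[cv2.Rodrigues(c["rvec"])[0],c["tvec"]])
    X=cv2.triangulatePoints(Ps[0],Ps[1],np.array(s,float).T,np.array(t,float).T);X=(X[:3]/X[3]).T
    for x in X:
        d=(x-p[:3])*1000;c,s_=np.cos(p[3]),np.sin(p[3]);print(np.round([c*d[0]+s_*d[1],-s_*d[0]+c*d[1],d[2]-190],1))
tri([(295,215.1),(308.2,209.3)],[(376,205.8),(360.7,201.7)])
outs=[]
for a,bz in((1.6,199.7),(1.75,199.7),(1.75,212.7)):
    d=np.arcsin((pin(a)[2]-bz)/47); L=[(lever(a),(0,0,255)),(loop(a,d),(0,255,255))]
    draw("pics/scene9.png","scene",(270,325,170,225),5,p,L,"pics/x.png"); draw("pics/top9.png","top",(340,395,185,240),5,p,L,"pics/y.png")
    outs.append(np.vstack([cv2.imread("pics/x.png"),cv2.imread("pics/y.png")]))
cv2.imwrite("pics/m10.png",cv2.resize(np.hstack(outs),(800,533)))
E
```

```text
[ 48.2 -18.1   3.8]
[47.3 19.1  1.7]
```

View pics/m10.png

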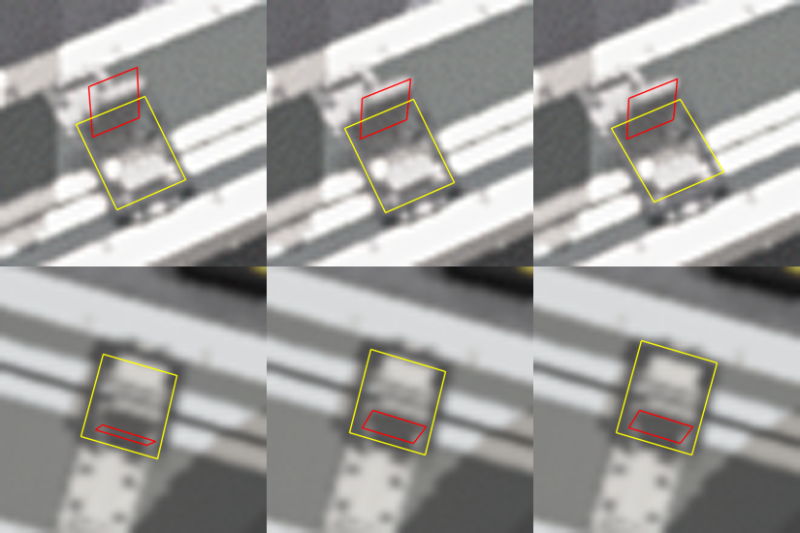

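```bash
python3 go.py 65 0 100 45.8
```

```text
t5.80 case xyz(z above top) [  -7.4 -187.4  119.4] F case [0.2 0.5 1.3] rot [ 1.798e+02 -1.000e-01 -1.690e+01] op -0.0001
tgt [ 0.5485 -0.1024  0.2875] shift cm (current axes) [  7.12 -18.78   1.9 ] (target axes) [  6.44 -18.74  -3.84] twist [ 0.001 -0.802 -0.007]
```

```bash
python3 -m crank '{"travel":[[4,0,0],[3.1,-3,0],[0,0,0],[0,0,0],[0,0,0],[0,0,0],[0,0,0]],"twist":[[0,0,0],[0,-0.1,0],[0,-0.14,0],[0,-0.14,0],[0,-0.14,0],[0,-0.14,0],[0,-0.14,0]],"grip":[1,1,1,1,1,1,1]}'; python3 go.py 65 0 100 45.8
```

```text
clock: 6.68
tcp_pos: [0.5048, -0.2471, 0.3069]
eef_rot: [179.9, 45.9, -16.5]
wrist_force: [-0.0, -0.5, -0.1]
opening: 0.0001
t6.67 case xyz(z above top) [  64.2 -151.2  119.4] F case [ 0.1 -0.5 -0.1] rot [179.9  45.9 -16.5] op 0.0001
tgt [ 0.5485 -0.1024  0.2875] shift cm (current axes) [  1.45 -15.12   1.27] (target axes) [  1.44 -15.12   1.29] twist [0.002 0.002 0.   ]
```

```bash
python3 -m crank '{"travel":[[0,-5,0],[0,-5,0],[0,-5.1,0]],"twist":[[0,0,0],[0,0,0],[0,0,0]],"grip":[1,1,1]}'; python3 go.py 48 0 46 45.8
```

```text
clock: 7.05
tcp_pos: [0.5475, -0.1009, 0.3062]
eef_rot: [180.0, 45.7, -16.5]
wrist_force: [0.4, 0.2, -0.1]
opening: -0.0002
t7.05 case xyz(z above top) [ 63.6   1.2 118.7] F case [ 0.4  0.3 -0.1] rot [180.   45.7 -16.5] op -0.0002
tgt [ 0.5322 -0.0976  0.2335] shift cm (current axes) [4.12 0.12 6.19] (target axes) [4.13 0.12 6.19] twist [ 0.001 -0.001  0.   ]
```

```bash
python3 -m crank '{"travel":[[1.4,0.1,2],[1.4,0,2],[1.3,0,2.2],[0,0,0]],"twist":[[0,0,0],[0,0,0],[0,0,0],[0,0,0]],"grip":[1,1,1,1]}'; python3 go.py 26 0 46 45.8;  python3 - <<'E'
from h import *
cv2.imwrite("pics/s11.png",cv2.resize(viewer.get_image("scene")[130:240,240:350,::-1],None,fx=5,fy=5,interpolation=cv2.INTER_CUBIC))
E
```

```text
clock: 7.55
tcp_pos: [0.5305, -0.0982, 0.2323]
eef_rot: [-180.0, 46.0, -16.4]
wrist_force: [0.2, -0.6, 0.4]
opening: -0.0
t7.55 case xyz(z above top) [46.5 -1.1 44.8] F case [ 0.4 -0.5  0.4] rot [-180.    46.   -16.4] op -0.0
tgt [ 0.5111 -0.0914  0.2335] shift cm (current axes) [-1.51 -0.11  1.39] (target axes) [-1.52 -0.11  1.38] twist [0.001 0.003 0.001]
```

View pics/s11.png

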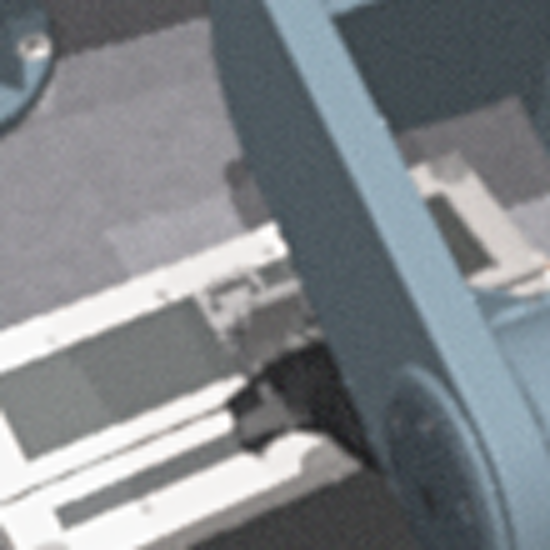

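```bash
cat > arc.py <<'E'
from h import *
import sys
from go import where
# arc.py press_mm off? a1 a2 ... : rows (tool cm / rad) so that finger's -x corner follows the face at r=40
press=float(sys.argv[1]); A=list(map(float,sys.argv[2:])); r=40
p=np.load("pose.npy");o=bot.get_obs();d=(o["tcp_pos"]-p[:3])*1000;c,s=np.cos(p[3]),np.sin(p[3])
cur=np.array([c*d[0]+s*d[1],-s*d[0]+c*d[1],d[2]-190]); 
from scipy.spatial.transform import Rotation as R
tz=R.from_euler("xyz",o["eef_rot"],degrees=True).apply([0,0,1]); t=np.arctan2(-(c*tz[0]+s*tz[1]),-tz[2])
where()
for a in A:
    u=np.array([-np.cos(a),np.sin(a)]);n=np.array([np.sin(a),np.cos(a)]);tn=min(.8,a-.1)
    C=np.array([3,14])+r*u+(4-press)*n; T=C+11*np.array([np.cos(tn),-np.sin(tn)])
    dx,dz=T[0]-cur[0],T[1]-cur[2]
    # tool x=(cos t,-sin t), tool z=(-sin t,-cos t), tool y=-case y
    print("a",a,"TCP",T.round(1),"row",np.round([(dx*np.cos(t)-dz*np.sin(t))/10,cur[1]/10,(-dx*np.sin(t)-dz*np.cos(t))/10],2),"twist y",round(-(tn-t),3))
    cur=np.array([T[0],0,T[1]]);t=tn
E
python3 arc.py 0 2.0 1.9 1.8 1.7 1.6 1.5
```

```text
t7.60 case xyz(z above top) [47.3 -1.4 46.2] F case [-0.1  0.1  0.1] rot [-180.    45.9  -16.5] op -0.0
a 2.0 TCP [30.9 40.8] row [-0.75 -0.14  1.55] twist y 0.0
a 1.9 TCP [27.4 42.7] row [-0.38  0.    0.13] twist y -0.0
a 1.8 TCP [23.6 44.2] row [-0.37  0.    0.16] twist y -0.0
a 1.7 TCP [19.8 45.3] row [-0.35  0.    0.2 ] twist y -0.0
a 1.6 TCP [15.8 46. ] row [-0.33  0.    0.23] twist y -0.0
a 1.5 TCP [11.8 46.3] row [-0.3   0.    0.27] twist y -0.0
```

```bash
python3 -m crank '{"travel":[[-0.75,-0.14,1.55],[-0.38,0,0.13],[-0.37,0,0.16],[0,0,0]],"twist":[[0,0,0],[0,0,0],[0,0,0],[0,0,0]],"grip":[1,1,1,1]}'; python3 go.py; python3 -m crank '{"travel":[[-0.35,0,0.2],[0,0,0]],"twist":[[0,0,0],[0,0,0]],"grip":[1,1]}'; python3 arc.py 0 1.6 1.5 1.4 1.3 1.2 1.1 1.0 0.9
```

```text
clock: 8.1
tcp_pos: [0.5096, -0.0915, 0.2326]
eef_rot: [180.0, 45.7, -16.5]
wrist_force: [2.1, 0.5, 0.4]
opening: 0.0001
t8.10 case xyz(z above top) [24.6 -0.6 45.1] F case [1.8 1.  0.4] rot [180.   45.7 -16.5] op 0.0001
clock: 8.35
tcp_pos: [0.5054, -0.0904, 0.2332]
eef_rot: [180.0, 45.8, -16.5]
wrist_force: [4.0, -0.8, 1.1]
opening: -0.0
t8.35 case xyz(z above top) [20.2 -0.7 45.7] F case [4.  0.4 1.1] rot [180.   45.8 -16.5] op -0.0
a 1.6 TCP [15.8 46. ] row [-0.33 -0.07  0.3 ] twist y -0.001
a 1.5 TCP [11.8 46.3] row [-0.3   0.    0.27] twist y -0.0
a 1.4 TCP [ 7.8 46.2] row [-0.27  0.    0.29] twist y -0.0
a 1.3 TCP [ 3.8 45.7] row [-0.24  0.    0.32] twist y -0.0
a 1.2 TCP [-0.1 44.8] row [-0.21  0.    0.34] twist y -0.0
a 1.1 TCP [-3.9 43.6] row [-0.17  0.    0.36] twist y -0.0
a 1.0 TCP [-7.6 41.9] row [-0.14  0.    0.38] twist y -0.0
a 0.9 TCP [-11.1  39.9] row [-0.1   0.    0.39] twist y -0.0
```

Contact as predicted (a≈1.75). Continue in small steps.

```bash
python3 -m crank '{"travel":[[-0.33,-0.07,0.28],[0,0,0]],"twist":[[0,0,0],[0,0,0]],"grip":[1,1]}'; python3 go.py; python3 -m crank '{"travel":[[-0.3,0,0.27],[0,0,0]],"twist":[[0,0,0],[0,0,0]],"grip":[1,1]}'; python3 go.py; python3 -m crank '{"travel":[[-0.27,0,0.29],[0,0,0]],"twist":[[0,0,0],[0,0,0]],"grip":[1,1]}'; python3 arc.py 0 1.3 1.2 1.1 
 python3 - <<'E'
from h import *
cv2.imwrite("pics/s12.png",cv2.resize(viewer.get_image("scene")[150:230,260:340,::-1],None,fx=7,fy=7,interpolation=cv2.INTER_CUBIC))
E
```

```text
clock: 8.6
tcp_pos: [0.501, -0.0884, 0.2332]
eef_rot: [180.0, 45.9, -16.5]
wrist_force: [2.3, -1.9, 2.1]
opening: 0.0004
t8.60 case xyz(z above top) [15.4 -0.1 45.7] F case [ 2.8 -1.1  2.1] rot [180.   45.9 -16.5] op 0.0004
clock: 8.85
tcp_pos: [0.4971, -0.0871, 0.2334]
eef_rot: [180.0, 45.9, -16.5]
wrist_force: [0.9, -2.8, 1.1]
opening: 0.0
t8.85 case xyz(z above top) [11.3  0.1 45.9] F case [ 1.7 -2.4  1.1] rot [180.   45.9 -16.5] op 0.0
clock: 9.1
tcp_pos: [0.4933, -0.0859, 0.2332]
eef_rot: [180.0, 45.9, -16.5]
wrist_force: [0.8, -1.3, 0.1]
opening: -0.0002
t9.10 case xyz(z above top) [ 7.4  0.1 45.7] F case [ 1.2 -1.1  0.1] rot [180.   45.9 -16.5] op -0.0002
a 1.3 TCP [ 3.8 45.7] row [-0.25  0.01  0.25] twist y 0.001
a 1.2 TCP [-0.1 44.8] row [-0.21  0.    0.34] twist y -0.0
a 1.1 TCP [-3.9 43.6] row [-0.17  0.    0.36] twist y -0.0
```

View pics/s12.png

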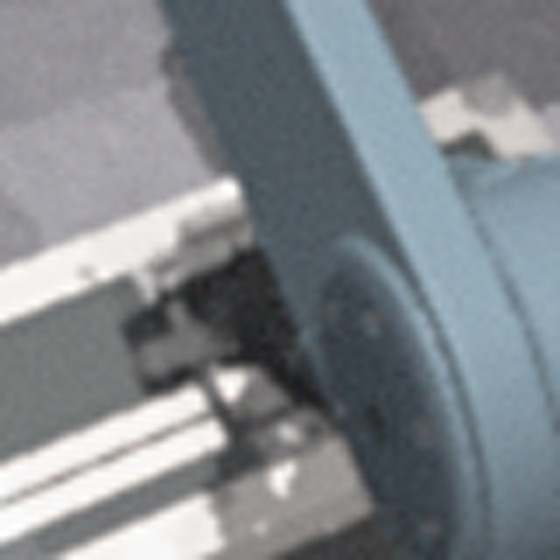

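```bash
python3 -m crank '{"travel":[[-0.25,0,0.28],[0,0,0]],"twist":[[0,0,0],[0,0,0]],"grip":[1,1]}'; python3 go.py; python3 -m crank '{"travel":[[-0.21,0,0.34],[0,0,0]],"twist":[[0,0,0],[0,0,0]],"grip":[1,1]}'; python3 go.py; python3 -m crank '{"travel":[[-0.09,0,0.18],[0,0,0]],"twist":[[0,0,0],[0,0,0]],"grip":[1,1]}'; python3 arc.py 0 1.1 1.05 1.0 0.95 0.9 0.85 0.8 0.7
```

```text
clock: 9.4
tcp_pos: [0.4903, -0.085, 0.2328]
eef_rot: [-180.0, 45.7, -16.5]
wrist_force: [4.9, -2.5, -1.4]
opening: 0.0002
t9.40 case xyz(z above top) [ 4.2  0.2 45.3] F case [ 5.4 -1.  -1.4] rot [-180.    45.7  -16.5] op 0.0002
clock: 9.65
tcp_pos: [0.4874, -0.0842, 0.2321]
eef_rot: [-180.0, 45.6, -16.5]
wrist_force: [8.4, -3.4, -0.4]
opening: -0.0001
t9.65 case xyz(z above top) [ 1.2  0.1 44.6] F case [ 9.  -0.8 -0.4] rot [-180.    45.6  -16.5] op -0.0001
clock: 9.9
tcp_pos: [0.4861, -0.0838, 0.2316]
eef_rot: [-180.0, 45.5, -16.5]
wrist_force: [9.8, -3.9, -0.6]
opening: 0.0
t9.90 case xyz(z above top) [-0.2  0.1 44.1] F case [10.5 -0.9 -0.6] rot [-180.    45.5  -16.5] op 0.0
a 1.1 TCP [-3.9 43.6] row [-0.23  0.01  0.3 ] twist y -0.006
a 1.05 TCP [-5.8 42.8] row [-0.07  0.    0.19] twist y -0.0
a 1.0 TCP [-7.6 41.9] row [-0.06  0.    0.19] twist y -0.0
a 0.95 TCP [-9.3 41. ] row [-0.05  0.    0.19] twist y -0.0
a 0.9 TCP [-11.1  39.9] row [-0.04  0.    0.2 ] twist y -0.0
a 0.85 TCP [-12.3  39.2] row [-0.04  0.    0.14] twist y 0.05
a 0.8 TCP [-13.6  38.4] row [-0.04  0.    0.14] twist y 0.05
a 0.7 TCP [-15.9  36.6] row [-0.07  0.    0.29] twist y 0.1
```

```bash
python3 -m crank '{"travel":[[-0.12,0,0.19],[0,0,0]],"twist":[[0,0,0],[0,0,0]],"grip":[1,1]}'; python3 go.py; python3 -m crank '{"travel":[[-0.10,0,0.19],[0,0,0]],"twist":[[0,0,0],[0,0,0]],"grip":[1,1]}'; python3 go.py; python3 -m crank '{"travel":[[-0.08,0,0.19],[0,0,0]],"twist":[[0,0,0],[0,0,0]],"grip":[1,1]}'; python3 arc.py 0  1.05 1.0 0.95 0.9 0.85 0.8 0.7
```

```text
clock: 10.15
tcp_pos: [0.4843, -0.0833, 0.2309]
eef_rot: [-180.0, 45.4, -16.5]
wrist_force: [12.5, -5.4, -1.5]
opening: 0.0002
t10.15 case xyz(z above top) [-2.   0.1 43.4] F case [13.6 -1.7 -1.5] rot [-180.    45.4  -16.5] op 0.0002
clock: 10.4
tcp_pos: [0.4824, -0.0827, 0.2305]
eef_rot: [-180.0, 45.4, -16.5]
wrist_force: [12.2, -4.0, 0.3]
opening: -0.0
t10.40 case xyz(z above top) [-4.   0.1 43. ] F case [12.8 -0.3  0.3] rot [-180.    45.4  -16.5] op -0.0
clock: 10.65
tcp_pos: [0.4806, -0.0822, 0.2299]
eef_rot: [-180.0, 45.4, -16.5]
wrist_force: [12.7, -4.3, 0.8]
opening: 0.0003
t10.65 case xyz(z above top) [-5.9  0.1 42.4] F case [13.4 -0.5  0.8] rot [-180.    45.4  -16.5] op 0.0003
a 1.05 TCP [-5.8 42.8] row [-0.02  0.01 -0.03] twist y -0.007
a 1.0 TCP [-7.6 41.9] row [-0.06  0.    0.19] twist y -0.0
a 0.95 TCP [-9.3 41. ] row [-0.05  0.    0.19] twist y -0.0
a 0.9 TCP [-11.1  39.9] row [-0.04  0.    0.2 ] twist y -0.0
a 0.85 TCP [-12.3  39.2] row [-0.04  0.    0.14] twist y 0.05
a 0.8 TCP [-13.6  38.4] row [-0.04  0.    0.14] twist y 0.05
a 0.7 TCP [-15.9  36.6] row [-0.07  0.    0.29] twist y 0.1
```

```bash
python3 -m crank '{"travel":[[0.0,0,0.2],[0,0,0]],"twist":[[0,0,0],[0,0,0]],"grip":[1,1]}'; python3 go.py; python3 -m crank '{"travel":[[0.0,0,0.2],[0,0,0]],"twist":[[0,0,0],[0,0,0]],"grip":[1,1]}'; python3 go.py; python3 -m crank '{"travel":[[0.0,0,0.2],[0,0,0]],"twist":[[0,0,0],[0,0,0]],"grip":[1,1]}'; python3 arc.py 0  0.9 0.85 0.8 0.75 0.7 .65 .6
 python3 - <<'E'
from h import *
cv2.imwrite("pics/s13.png",cv2.resize(viewer.get_image("scene")[150:230,260:340,::-1],None,fx=7,fy=7,interpolation=cv2.INTER_CUBIC))
E
```

```text
clock: 10.9
tcp_pos: [0.4791, -0.0818, 0.2289]
eef_rot: [-180.0, 45.4, -16.5]
wrist_force: [12.9, -3.7, 3.0]
opening: -0.0
t10.90 case xyz(z above top) [-7.4  0.1 41.4] F case [13.5  0.2  3. ] rot [-180.    45.4  -16.5] op -0.0
clock: 11.15
tcp_pos: [0.4777, -0.0813, 0.2278]
eef_rot: [-180.0, 45.5, -16.5]
wrist_force: [11.8, -4.0, 4.4]
opening: -0.0004
t11.15 case xyz(z above top) [-8.9  0.1 40.3] F case [12.4 -0.4  4.4] rot [-180.    45.5  -16.5] op -0.0004
clock: 11.4
tcp_pos: [0.4768, -0.0811, 0.227]
eef_rot: [-180.0, 45.4, -16.5]
wrist_force: [14.7, -3.7, 7.5]
opening: 0.0002
t11.40 case xyz(z above top) [-9.9  0.1 39.5] F case [15.1  0.7  7.5] rot [-180.    45.4  -16.5] op 0.0002
a 0.9 TCP [-11.1  39.9] row [-0.11  0.01  0.06] twist y -0.008
a 0.85 TCP [-12.3  39.2] row [-0.04  0.    0.14] twist y 0.05
a 0.8 TCP [-13.6  38.4] row [-0.04  0.    0.14] twist y 0.05
a 0.75 TCP [-14.8  37.5] row [-0.04  0.    0.14] twist y 0.05
a 0.7 TCP [-15.9  36.6] row [-0.04  0.    0.14] twist y 0.05
a 0.65 TCP [-17.   35.6] row [-0.04  0.    0.14] twist y 0.05
a 0.6 TCP [-18.1  34.6] row [-0.04  0.    0.14] twist y 0.05
```

View pics/s13.png

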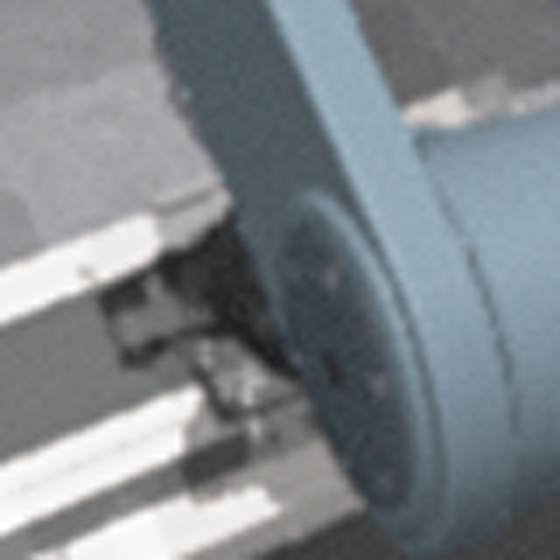

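```bash
python3 -m crank '{"travel":[[0.0,0,-0.11],[0,0,-0.11],[0,0,-0.11],[0,0,-0.11],[0,0,0]],"twist":[[0,0.1,0],[0,0.1,0],[0,0.1,0],[0,0.1,0],[0,0,0]],"grip":[1,1,1,1,1]}'; python3 go.py; 
```

```text
clock: 12.08
tcp_pos: [0.4777, -0.081, 0.2309]
eef_rot: [-180.0, 22.6, -16.5]
wrist_force: [6.6, -0.9, 5.7]
opening: -0.0004
t12.07 case xyz(z above top) [-9.   0.4 43.4] F case [6.6 1.1 5.7] rot [-180.    22.6  -16.5] op -0.0004
```

```bash
sed -i 's/tn=min(.8,a-.1)/tn=min(.39,a-.25)/' arc.py; python3 arc.py 0.5 0.85 0.8 0.75 0.7 .65 .6 
```

```text
t12.07 case xyz(z above top) [-9.   0.4 43.4] F case [6.6 1.1 5.7] rot [-180.    22.6  -16.5] op -0.0004
a 0.85 TCP [-10.6  42.2] row [-0.1   0.04  0.17] twist y 0.005
a 0.8 TCP [-12.2  41. ] row [-0.1   0.    0.17] twist y -0.0
a 0.75 TCP [-13.7  39.6] row [-0.09  0.    0.18] twist y -0.0
a 0.7 TCP [-15.2  38.3] row [-0.08  0.    0.18] twist y -0.0
a 0.65 TCP [-16.6  36.8] row [-0.07  0.    0.19] twist y -0.0
a 0.6 TCP [-17.7  35.7] row [-0.06  0.    0.15] twist y 0.04
```

```bash
python3 -m crank '{"travel":[[-0.1,0,0.17],[0,0,0]],"twist":[[0,0,0],[0,0,0]],"grip":[1,1]}'; python3 go.py; python3 -m crank '{"travel":[[-0.1,0,0.17],[0,0,0]],"twist":[[0,0,0],[0,0,0]],"grip":[1,1]}'; python3 go.py; python3 -m crank '{"travel":[[-0.09,0,0.18],[0,0,0]],"twist":[[0,0,0],[0,0,0]],"grip":[1,1]}'; python3 arc.py .5 0.75 0.7 .65 .6
```

```text
clock: 12.32
tcp_pos: [0.4767, -0.0807, 0.2299]
eef_rot: [-180.0, 22.8, -16.5]
wrist_force: [5.7, -0.1, 9.7]
opening: 0.0002
t12.32 case xyz(z above top) [-10.1   0.4  42.3] F case [5.5 1.5 9.7] rot [-180.    22.8  -16.5] op 0.0002
clock: 12.58
tcp_pos: [0.4752, -0.0803, 0.2285]
eef_rot: [-180.0, 22.8, -16.5]
wrist_force: [6.1, -1.4, 9.9]
opening: 0.0001
t12.57 case xyz(z above top) [-11.6   0.3  41. ] F case [6.2 0.4 9.9] rot [-180.    22.8  -16.5] op 0.0001
clock: 12.82
tcp_pos: [0.4736, -0.0799, 0.2269]
eef_rot: [-180.0, 22.8, -16.5]
wrist_force: [5.4, -0.2, 8.9]
opening: 0.0001
t12.82 case xyz(z above top) [-13.2   0.3  39.4] F case [5.3 1.3 8.9] rot [-180.    22.8  -16.5] op 0.0001
a 0.75 TCP [-13.7  39.6] row [-0.05  0.03 -0.  ] twist y 0.009
a 0.7 TCP [-15.2  38.3] row [-0.08  0.    0.18] twist y -0.0
a 0.65 TCP [-16.6  36.8] row [-0.07  0.    0.19] twist y -0.0
a 0.6 TCP [-17.7  35.7] row [-0.06  0.    0.15] twist y 0.04
```

Force ~10.3 N normal, steady. Continue.

```bash
python3 -m crank '{"travel":[[-0.09,0,0.18],[0,0,0]],"twist":[[0,0,0],[0,0,0]],"grip":[1,1]}'; python3 go.py; python3 -m crank '{"travel":[[-0.08,0,0.19],[0,0,0]],"twist":[[0,0,0],[0,0,0]],"grip":[1,1]}'; python3 go.py; python3 -m crank '{"travel":[[-0.07,0,0.15],[0,0,0]],"twist":[[0,0.04,0],[0,0,0]],"grip":[1,1]}'; python3 arc.py .5 .6 .55 .5 .45 .4 .35 .3 .25
```

```text
clock: 13.08
tcp_pos: [0.4723, -0.0794, 0.2253]
eef_rot: [-180.0, 22.8, -16.5]
wrist_force: [6.2, -1.7, 6.8]
opening: 0.0004
t13.07 case xyz(z above top) [-14.7   0.4  37.8] F case [6.4 0.2 6.8] rot [-180.    22.8  -16.5] op 0.0004
clock: 13.32
tcp_pos: [0.4709, -0.0791, 0.2236]
eef_rot: [-180.0, 22.8, -16.5]
wrist_force: [6.4, -1.9, 5.1]
opening: 0.0002
t13.32 case xyz(z above top) [-16.1   0.3  36.1] F case [6.6 0.  5.1] rot [-180.    22.8  -16.5] op 0.0002
clock: 13.58
tcp_pos: [0.4694, -0.0786, 0.2225]
eef_rot: [-180.0, 20.5, -16.5]
wrist_force: [5.2, -1.1, 4.7]
opening: -0.0
t13.57 case xyz(z above top) [-17.7   0.3  35. ] F case [5.3 0.4 4.7] rot [-180.    20.5  -16.5] op -0.0
a 0.6 TCP [-17.7  35.7] row [-0.03  0.03 -0.07] twist y 0.008
a 0.55 TCP [-18.8  34.6] row [-0.06  0.    0.14] twist y 0.05
a 0.5 TCP [-19.8  33.5] row [-0.06  0.    0.14] twist y 0.05
a 0.45 TCP [-20.7  32.4] row [-0.06  0.    0.14] twist y 0.05
a 0.4 TCP [-21.6  31.2] row [-0.06  0.    0.14] twist y 0.05
a 0.35 TCP [-22.4  29.9] row [-0.06  0.    0.14] twist y 0.05
a 0.3 TCP [-23.2  28.6] row [-0.06  0.    0.14] twist y 0.05
a 0.25 TCP [-23.9  27.3] row [-0.06  0.    0.14] twist y 0.05
```

```bash
python3 -m crank '{"travel":[[-0.05,0,0.14],[-0.05,0,0.14],[0,0,0]],"twist":[[0,0.05,0],[0,0.05,0],[0,0,0]],"grip":[1,1,1]}'; python3 go.py; python3 -m crank '{"travel":[[-0.05,0,0.14],[-0.05,0,0.14],[0,0,0]],"twist":[[0,0.05,0],[0,0.05,0],[0,0,0]],"grip":[1,1,1]}'; python3 go.py; python3 -m crank '{"travel":[[-0.05,0,0.14],[-0.05,0,0.14],[0,0,0]],"twist":[[0,0.05,0],[0,0.05,0],[0,0,0]],"grip":[1,1,1]}'; python3 arc.py .5 .3 .25 .2 .15 .1 .05 0
 python3 - <<'E'
from h import *
cv2.imwrite("pics/s14.png",cv2.resize(viewer.get_image("scene")[150:230,260:340,::-1],None,fx=7,fy=7,interpolation=cv2.INTER_CUBIC))
E
```

```text
clock: 13.95
tcp_pos: [0.4669, -0.0778, 0.22]
eef_rot: [-180.0, 14.9, -16.5]
wrist_force: [4.1, -0.4, 4.0]
opening: -0.0
t13.95 case xyz(z above top) [-20.3   0.4  32.5] F case [4.1 0.8 4. ] rot [-180.    14.9  -16.5] op -0.0
clock: 14.32
tcp_pos: [0.4642, -0.0771, 0.2167]
eef_rot: [-180.0, 9.3, -16.5]
wrist_force: [1.0, 0.1, 2.3]
opening: 0.0002
t14.32 case xyz(z above top) [-23.    0.3  29.2] F case [0.9 0.3 2.3] rot [-180.     9.3  -16.5] op 0.0002
clock: 14.7
tcp_pos: [0.4625, -0.0766, 0.2135]
eef_rot: [-180.0, 3.7, -16.5]
wrist_force: [-0.0, 1.0, 1.2]
opening: -0.0001
t14.70 case xyz(z above top) [-24.8   0.3  26. ] F case [-0.3  0.9  1.2] rot [-180.     3.7  -16.5] op -0.0001
a 0.3 TCP [-23.2  28.6] row [ 0.14  0.03 -0.27] twist y 0.015
a 0.25 TCP [-23.9  27.3] row [-0.06  0.    0.14] twist y 0.05
a 0.2 TCP [-24.5  25.9] row [-0.06  0.    0.14] twist y 0.05
a 0.15 TCP [-25.1  24.5] row [-0.06  0.    0.14] twist y 0.05
a 0.1 TCP [-25.6  23.1] row [-0.06  0.    0.14] twist y 0.05
a 0.05 TCP [-26.   21.7] row [-0.06  0.    0.14] twist y 0.05
a 0.0 TCP [-26.3  20.2] row [-0.06  0.    0.14] twist y 0.05
```

View pics/s14.png

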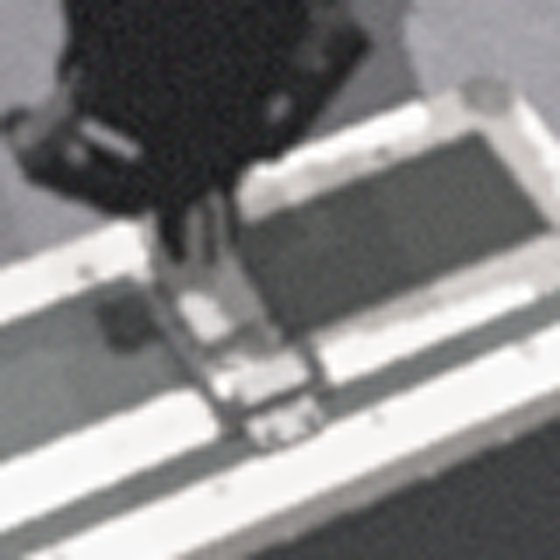

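```bash
python3 -m crank '{"travel":[[0,0,-1],[-1.35,0,0],[0,0,0.4],[0,0,0.4],[0,0,0.3],[0,0,0]],"twist":[[0,0.065,0],[0,0,0],[0,0,0],[0,0,0],[0,0,0],[0,0,0]],"grip":[1,1,1,1,1,1]}'; python3 go.py;python3 -m crank '{"travel":[[0,0,0.2],[0,0,0]],"twist":[[0,0,0],[0,0,0]],"grip":[1,1]}'; python3 go.py
```

```text
clock: 15.5
tcp_pos: [0.4513, -0.0735, 0.2126]
eef_rot: [-180.0, -0.2, -16.5]
wrist_force: [-0.1, 0.3, 0.4]
opening: 0.0001
t15.50 case xyz(z above top) [-36.5   0.1  25.1] F case [-0.2  0.3  0.4] rot [-180.    -0.2  -16.5] op 0.0001
clock: 15.75
tcp_pos: [0.4514, -0.0735, 0.211]
eef_rot: [-180.0, -0.3, -16.5]
wrist_force: [0.4, 0.4, 0.4]
opening: 0.0001
t15.75 case xyz(z above top) [-36.3   0.1  23.5] F case [0.2 0.5 0.4] rot [-180.    -0.3  -16.5] op 0.0001
```

```bash
R='x'; python3 -m crank '{"travel":[[-0.2,0,0.15],[0,0,0]],"twist":[[0,0,0],[0,0,0]],"grip":[1,1]}'|grep force; python3 go.py;python3 -m crank '{"travel":[[0,0,0.15],[0,0,0]],"twist":[[0,0,0],[0,0,0]],"grip":[1,1]}'|grep force; python3 go.py;python3 -m crank '{"travel":[[0,0,0.1],[0,0,0]],"twist":[[0,0,0],[0,0,0]],"grip":[1,1]}'|grep force; python3 go.py
```

```text
wrist_force: [1.3, -0.7, 2.0]
t16.00 case xyz(z above top) [-37.8   0.   22.7] F case [ 1.4 -0.3  2. ] rot [180.   -0.4 -16.5] op 0.0
wrist_force: [-2.7, 1.4, 12.8]
t16.25 case xyz(z above top) [-37.7   0.1  22.6] F case [-3.   0.5 12.8] rot [180.   -0.4 -16.5] op 0.0002
wrist_force: [-7.2, 1.5, 19.7]
t16.50 case xyz(z above top) [-37.6   0.   22.4] F case [-7.3 -0.6 19.7] rot [180.   -0.4 -16.5] op -0.0001
```

```bash
python3 -m crank '{"travel":[[0,0,-0.05],[0,0,0],[0,0,0]],"twist":[[0,0,0],[0,0,0],[0,0,0]],"grip":[1,1,1]}'|grep force; python3 go.py; python3 -m crank '{"travel":[[0,0,-2],[0,0,-5],[0,0,-4],[0,6,0],[0,6,0],[0,6,0],[-3,4,0],[0,0,0]],"twist":[[0,0,0],[0,0,0],[0,0,0],[0,0,0],[0,0,0],[0,0,0],[0,0,0],[0,0,0]],"grip":[1,1,1,1,1,1,1,1]}'|grep force;  python3 - <<'E'
from h import *
for n in("scene","top"):
    cv2.imwrite(f"pics/{n}15.png",viewer.get_image(n)[:,:,::-1])
a=cv2.imread("pics/scene15.png")[170:225,270:325]; b=cv2.imread("pics/top15.png")[185:240,340:395]
cv2.imwrite("pics/m15.png",cv2.resize(np.hstack([a,b]),None,fx=7.2,fy=7.2,interpolation=cv2.INTER_CUBIC))
E
```

```text
wrist_force: [-5.3, 2.7, 16.0]
t16.88 case xyz(z above top) [-37.6   0.   22.5] F case [-5.9  1.1 16. ] rot [180.   -0.4 -16.5] op 0.0004
wrist_force: [0.1, 0.8, -0.1]
```

View pics/m15.png

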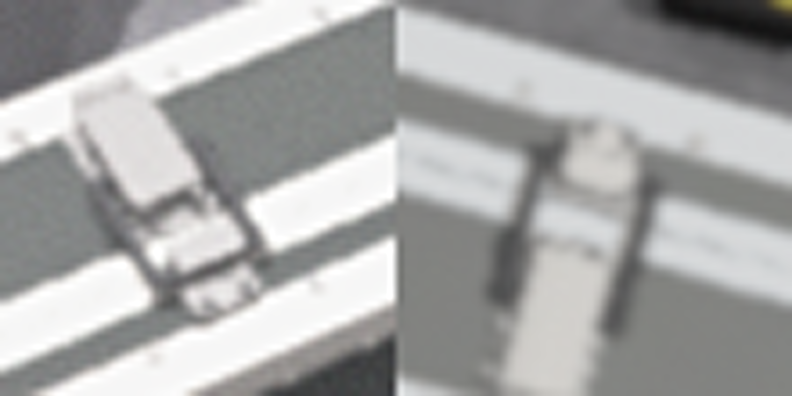

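View pics/top15.png

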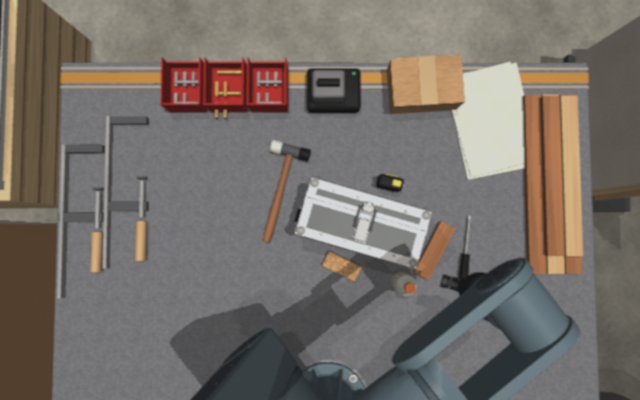

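View pics/scene15.png

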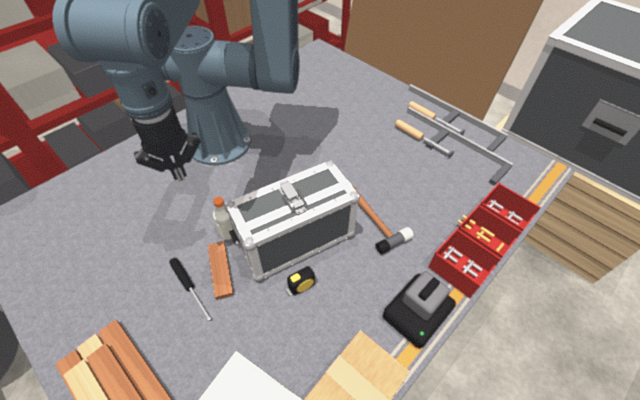

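```bash
python3 - <<'E'
from ov import *
p=np.load("pose.npy")
outs=[]
for dz,a in((0,0),(.0045,0),(0.001,.08)):
    q=p.copy();q[2]+=dz
    L=[(lever(a),(0,0,255)),(loop(a,a+.03 if a==0 else (pin(a)[2]-201)/47),(0,255,255)),(box(-70,70,190),(0,255,0))]
    draw("pics/scene15.png","scene",(230,325,165,245),4,q,L,"pics/x.png"); draw("pics/top15.png","top",(340,435,190,270),4,q,L,"pics/y.png")
    outs.append(np.vstack([cv2.imread("pics/x.png"),cv2.imread("pics/y.png")]))
cv2.imwrite("pics/m16.png",cv2.resize(np.hstack(outs[:2]),None,fx=.93,fy=.93))
E
```

```text
(no output)
```

View pics/m16.png

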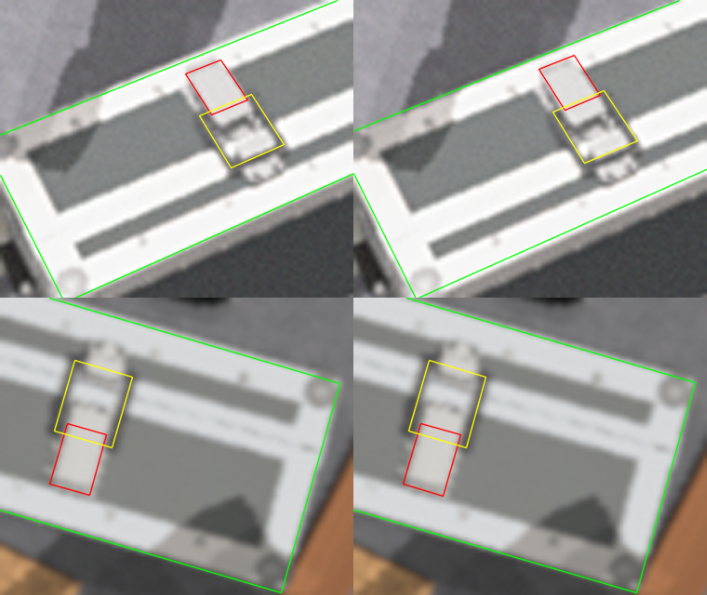

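```bash
python3 go.py -58 -60 30 0
```

```text
t17.98 case xyz(z above top) [ -69.1 -219.9  129.7] F case [ 0.2  0.5 -0.3] rot [-180.    -0.3  -16.6] op 0.0002
tgt [ 0.4135 -0.125   0.2175] shift cm (current axes) [  1.04 -15.99   9.99] (target axes) [  1.11 -15.99   9.97] twist [-0.001 -0.005 -0.001]
```

```bash
python3 -m crank '{"travel":[[1.1,-5.5,0],[0,-5.5,0],[0,-5,0],[0,0,5],[0,0,5],[0,0,1.5],[0,0,0]],"twist":[[0,0,0],[0,0,0],[0,0,0],[0,0,0],[0,0,0],[0,0,0],[0,0,0]],"grip":[1,1,1,1,1,1,1]}'|grep force; python3 go.py; python3 -m crank '{"travel":[[0,0,0.4],[0,0,0]],"twist":[[0,0,0],[0,0,0]],"grip":[1,1]}'|grep force; python3 go.py;
```

```text
wrist_force: [0.5, -0.1, 0.0]
t18.85 case xyz(z above top) [-57.4 -59.2  15. ] F case [0.6 0.  0. ] rot [-180.    -0.2  -16.4] op 0.0001
wrist_force: [0.6, 0.0, -0.0]
t19.10 case xyz(z above top) [-56.3 -60.2  12.3] F case [ 0.6  0.2 -0. ] rot [180.   -0.4 -16.5] op -0.0
```

```bash
for i in 1; do python3 -m crank '{"travel":[[0,0,0.2],[0,0,0]],"twist":[[0,0,0],[0,0,0]],"grip":[1,1]}'|grep force; python3 go.py; done;  python3 -m crank '{"travel":[[0,0,0.2],[0,0,0]],"twist":[[0,0,0],[0,0,0]],"grip":[1,1]}'|grep force; python3 go.py
```

```text
wrist_force: [0.0, -0.3, 0.2]
t19.35 case xyz(z above top) [-57.1 -60.    9.3] F case [ 0.1 -0.3  0.2] rot [180.   -0.3 -16.5] op 0.0001
wrist_force: [-0.2, 0.3, 0.8]
t19.60 case xyz(z above top) [-57.3 -59.9   6.9] F case [-0.3  0.2  0.8] rot [-180.    -0.3  -16.5] op 0.0003
```

```bash
python3 -m crank '{"travel":[[0,0,0.1],[0,0,0]],"twist":[[0,0,0],[0,0,0]],"grip":[1,1]}'|grep force; python3 go.py; python3 -m crank '{"travel":[[0,0,0.1],[0,0,0]],"twist":[[0,0,0],[0,0,0]],"grip":[1,1]}'|grep force; python3 go.py
```

```text
wrist_force: [-0.5, -0.1, 0.2]
t19.85 case xyz(z above top) [-57.3 -59.9   5.9] F case [-0.4 -0.2  0.2] rot [-180.    -0.3  -16.5] op 0.0003
wrist_force: [0.2, -0.7, 0.0]
t20.10 case xyz(z above top) [-57.3 -59.9   4.9] F case [ 0.4 -0.6  0. ] rot [-180.    -0.3  -16.5] op 0.0001
```

```bash
python3 -m crank '{"travel":[[0,0,0.1],[0,0,0]],"twist":[[0,0,0],[0,0,0]],"grip":[1,1]}'|grep force; python3 go.py; python3 -m crank '{"travel":[[0,0,0.05],[0,0,0]],"twist":[[0,0,0],[0,0,0]],"grip":[1,1]}'|grep force; python3 go.py;python3 -m crank '{"travel":[[0,0,0.05],[0,0,0]],"twist":[[0,0,0],[0,0,0]],"grip":[1,1]}'|grep force; python3 go.py
```

```text
wrist_force: [-2.5, 0.9, 6.5]
t20.35 case xyz(z above top) [-57.1 -59.9   4.8] F case [-2.6  0.1  6.5] rot [180.   -0.3 -16.5] op 0.0
wrist_force: [-5.3, 2.1, 10.6]
t20.60 case xyz(z above top) [-57.2 -59.9   4.7] F case [-5.7  0.5 10.6] rot [180.   -0.3 -16.5] op -0.0005
wrist_force: [-6.4, 3.5, 14.1]
t20.85 case xyz(z above top) [-57.1 -59.9   4.7] F case [-7.2  1.6 14.1] rot [180.   -0.3 -16.5] op 0.0002
```

```bash
python3 -m crank '{"travel":[[0,0,-3],[0,0,-5],[0,0,-4],[0,6,0],[0,6,0],[0,4,0],[0,0,0]],"twist":[[0,0,0],[0,0,0],[0,0,0],[0,0,0],[0,0,0],[0,0,0],[0,0,0]],"grip":[1,1,1,1,1,1,1]}'|grep force; python3 - <<'E'
from h import *
from go import where
a=viewer.get_image("scene")[:,:,::-1]; old=cv2.imread("pics/scene0.png")
cv2.imwrite("pics/end.png",np.hstack([cv2.resize(a[150:270,200:360],None,fx=5,fy=5)]))
where()
E
```

```text
wrist_force: [-0.1, -0.3, -0.3]
t21.77 case xyz(z above top) [ -58.  -220.7  122.7] F case [ 0.9  1.3 -0.3] rot [-180.    -0.3  -16.7] op 0.0001
```

View pics/end.png

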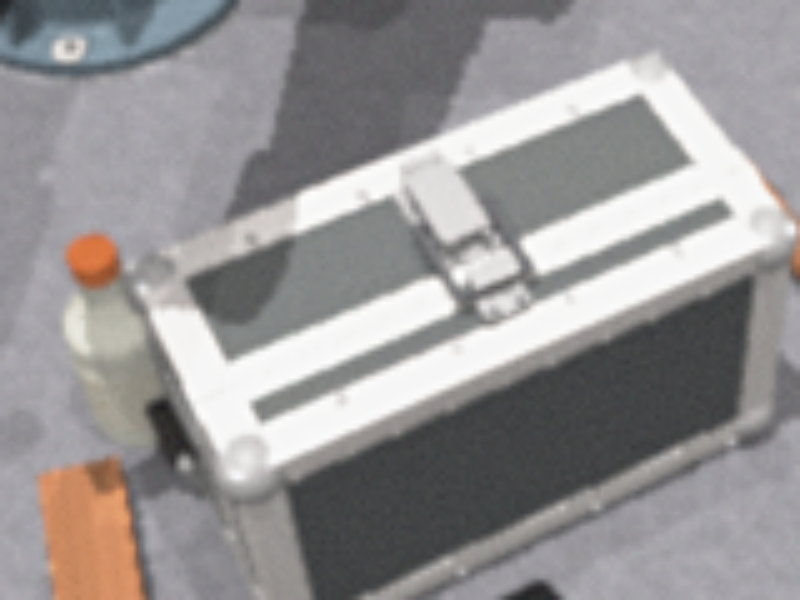

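The last view shows the lever flat, the loop's bar hooked under the keeper lip (around 495,285 in the zoomed view), the seam shut, and the bottle and offcut where they were.

```bash
python3 -c "
from station import bot
print(bot.close_job())"
```

```text
the job is handed in; nothing more can be done
None
```

The case is fastened: the loop is hooked under the keeper's lip, the lever lies flat on its stop, and the lid is drawn tight. I handed the job in at about 22 s, with the arm touching nothing.

**How it went:** I pushed the lever over from behind until the bar slid off the keeper and dropped outside the lip. I then pressed the lever back down from the lid side.

**Forces:**
- **Drawing the lid in:** mostly 10–13 N. One reading reached about 17 N at roughly 0.9 rad, with the tool tilted 45°. I think the fingers were touching something near the loop. Turning the tool more upright cleared it.
- **Bedding the lever:** the push went past the 15 N you asked for, to 19.7 N down (21 N in all) at its peak. I then held it at about 16 N down (17 N in all) before lifting off. All readings stayed under 25 N, though I only read the force at the end of each move.

**Last checks:**
- **Lever height:** I touched the body half's top face lightly (about 16 N). The lever's upper face is 17.7 mm above it, against 18 mm when flat, so the lever is on its stop.
- **Pictures:** the last ones show the seam shut and the bar under the lip. The bottle and offcut are in place close up, and the other loose items look unmoved in the wider views.
- **Disagreement:** the camera fit put the case top about 5 mm lower than the touch did. I trusted the touch.

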